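# Roll the mailing tube into the labelling bay

### The arm

A 6-joint arm with a two-finger parallel gripper is mounted at the origin on the work surface. World frame = base frame: x ahead of the robot, y to its left, z up, the work surface at z = 0. Lengths are in m, angles in rad, forces in N, time in s.
With the tool pointing down it reaches from about 0.375 to 0.9 m from the base axis. Payload 3.1 kg.
Tool frame: the origin (TCP) lies at the very end of the fingers, on their centre line; the grasp point (between the pads) lies 19 mm behind it; y points along the fingers, x is the direction in which the jaws open and shut, and the axes are right-handed (so a half turn about y gives the same grasp; the last joint's range is limited). The gripper opens to 87 mm and grips with 3 to 60 N. Pads are 19 mm wide; open, the fingers measure 117 mm over their backs; the gripper's body (75 mm by 190 mm) begins 51 mm behind the grasp point.
Start: joints at [1.121, 0.527, 1.433, -0, 1.181, -0.178], TCP at [0.167, 0.602, 0.223] pointing down, gripper open.
Joint ranges: [-3.08, 3.08], [-0.75, 2.2], [0.22, 2.44], [-1.43, 4.57], [0, 2.65], [-2.85, 2.85]. Speed limits (rad/s): [2.79, 2.79, 3.14, 3.14, 3.14, 3.14].

### API

Orientations are given as a unit quaternion [x, y, z, w].
In Python, from rig import robot gives the robot as it stands.
- The arm moves only by the shell command python3 -m creep 'ROWS' [FORCE]. ROWS is JSON, a list of rows, each a list of 3 entries, a list of its own where there are three numbers: the shift along the tool's x, y, z in mm, then the turn about the tool's y in rad, then the opening, from 0 (shut) to 1 (fully open). A call has 1 to 8 rows; each row shifts and turns the commanded pose from where the row before left it, along the tool's axes as they then stand; what a row does not reach is not made up. A row lasts 1/10 s, in which the tool goes at most 50 mm and 8.59 degrees, less where a joint would pass 70% of its speed; a pose out of reach is approached as far as the arm can. A call with a gripper value outside its range is refused whole. The fingers move at their own pace and stop on an object; FORCE is the grip in N (left out, the last holds). Time passes only in rows, so rows that do not move let the fingers close. It gives the time, the measured TCP pose, the force and the opening at its end, in the units of the state.
- robot.get_obs(): the state, without advancing time (a new reading comes with each control period).
- robot.camera(name): name is "scene" or "top"; returns a dict with "pixels" (480x640x3 uint8, red, green, blue), "fx", "fy", "cx", "cy" (pixels), "k1" (the pictures are not rectified: a ray, as slopes to the right and down, at radius r is drawn at 1 + k1 r^2 times it, then the intrinsics apply), "position" and "rotation" of the camera in the world. Camera axes: x right, y up, looking along -z (the intrinsics and any distortion apply to the point x, -y, -z); pixel columns grow to the right and rows downward; lengths in m; the calibration is good to about 2 mm. A picture is of the moment at which its call begins. There is no depth.
- robot.hand_in(): hands the job in, once; it reports no verdict.
The state is a dict: "time": time; "q": joint angles; "joint_velocities": joint speeds; "joint_torque": joint torques, N m; "position": TCP position; "tool_rot": TCP orientation; "ft_force": force on the tool from outside, world axes, zero at the start; "moment": the same for the moment, N m; "grip_width": finger opening in m.
Only numpy, scipy, OpenCV 4.12 (cv2) and the standard library are available. Lean on these libraries where they do the work, as an engineer would, in place of code of your own. Each camera call takes 0.05 s, during which the arm holds its last target.

### The job

Roll the brown mailing tube over the bench, by drawing its top along with the fingertips in strokes as long as you need, until it lies still on the blue field between the two yellow lines, over neither of them. Let it turn over as it goes, touch only its upper half, do not pinch or lift it, and leave everything else on the bench where it is.

Things in the scene. Friction and masses are not known exactly. Their poses are not given: they have to be found in the camera images.
- tube: closed brown mailing tube, red band, 66 mm in diameter, 200 mm long, about 0.3 kg, loose, lying beside the bay, on either side, 125 to 190 mm from its centre line, parallel within 4 degrees. Origin on its axis at mid length, 33 mm up; x along the axis; y, z turn as it rolls (z up at first). Drawn by its top it moves half as far as the fingertips; pushed high on its back it wedges; it coasts only some mm
- tube_end_a (a point): centre of one end face of the tube, on its axis, 100 mm from its middle (-x of the tube)
- tube_end_b (a point): centre of the other end face of the tube, on its axis, 100 mm from its middle (+x of the tube)
- bay: labelling bay marked flat on the bench (1 mm high, no obstacle): a blue field 300 mm long (its x) and 110 mm wide (its y) with a yellow tape line 16 mm wide along each long side. Origin at the middle of the field at bench height, x along the lines, y across them, z up
- carton: small closed brown carton 130 x 70 x 55 mm, loose, lying on the bench beside the bay on the side away from the tube; origin at the centre of its underside
- tape_roll: roll of tan packing tape lying flat, 96 mm across, 48 mm high, loose; origin at the centre of its underside
- scanner: hand-held yellow and black barcode scanner lying on the bench, about 160 x 65 x 50 mm, loose; origin at its underside near the middle
- label_spray: white bottle with a green band, 56 mm across, 150 mm high, standing, loose; origin at the centre of its underside
- label_roll: roll of white labels lying flat, 100 mm across, 60 mm high, loose; origin at the centre of its underside
Things that resemble listed ones, but are neither listed nor needed, are in the scene too. Of the things like the tube, leave any that is orange; of the rest the larger one is meant.

How it is judged:
By the outcome, as a careful person would: the job done as asked, in the order asked, and still so for the second after the job is handed in, with the robot touching nothing.
It also fails if it takes over 64 s, if anything falls off the work surface, if the arm or the gripper's body presses on something with over 40 N, if the wrist force passes 120 N, or if a joint passes its speed limit or range.

## Working session

There is one attempt and no reset: what is moved stays moved. The work goes in short steps, Python scripts to look and compute and a shell command to move; the robot and the scene stay as the last step left them, time stands still between calls to the robot, and variables do not carry over. Pictures are saved under pics/ and viewed, and the job is handed in when it is done.

```bash
ls; mkdir -p pics; python3 - <<'E'
from rig import robot
import cv2
o=robot.get_obs()
for k,v in o.items(): print(k,v)
for n in("scene","top"):
    c=robot.camera(n); cv2.imwrite(f"pics/{n}0.png",c["pixels"][:,:,::-1])
    print(n,{k:v for k,v in c.items() if k!="pixels"})
E
```

```text
pics
time 0.0
q [ 1.12147418e+00  5.28492247e-01  1.43390293e+00 -2.67206600e-05
  1.18135779e+00 -1.78502358e-01]
joint_velocities [ 0.00051665 -0.00187433  0.00200647  0.00051642  0.00025063  0.00146242]
joint_torque [-4.35072971e-04 -4.40044677e+01 -1.76595676e+01  6.33560889e-02
  5.82658290e-02 -1.31522334e-04]
position [0.1668612  0.60156153 0.22155539]
tool_rot [ 0.56327347  0.42725094 -0.42860391 -0.56256406]
ft_force [ 0.6417324   0.31011359 -0.52488485]
moment [ 0.0263318  -0.03699739  0.02594452]
grip_width 0.08665294149073126
scene {'fx': 481.19399958589395, 'fy': 481.19399958589395, 'cx': 326.0439570914977, 'cy': 241.12260107184926, 'k1': -0.11506763977169783, 'position': array([0.85880126, 0.43432084, 1.01044977]), 'rotation': array([0.09004965, 0.25535195, 0.90050658, 0.34025629])}
top {'fx': 526.3118081598628, 'fy': 526.3118081598628, 'cx': 316.6193579983289, 'cy': 236.89184719177825, 'k1': -0.05892096061985245, 'position': array([0.21120634, 0.01505031, 1.48055845]), 'rotation': array([ 0.05874879, -0.07746649, -0.69678483,  0.71066055])}
```

View pics/scene0.png

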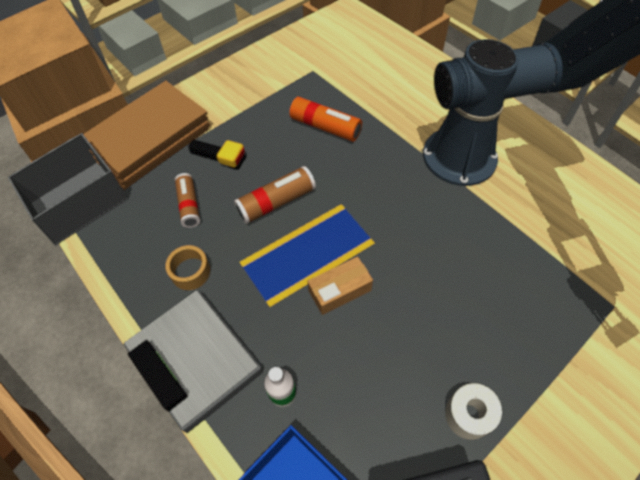

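View pics/top0.png

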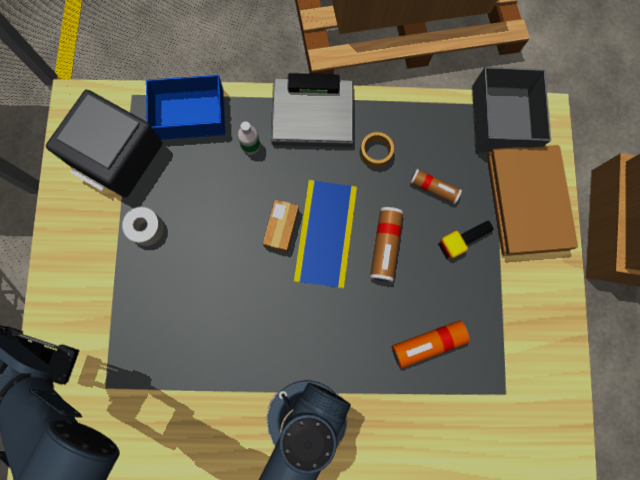

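The top view shows three tube-like things: a large brown one with a red band at (387,243), a small brown one at (436,186), and an orange one at (431,344). Orange is excluded and the larger brown one beside the bay fits, so the tube at (387,243) is meant. The bay is at (326,234), the carton beyond it at (281,226). Next I'll enlarge a crop to confirm and measure.

```bash
cat > h.py <<'E'
import numpy as np, cv2
from scipy.spatial.transform import Rotation as R
def K(c): return np.array([[c["fx"],0,c["cx"]],[0,c["fy"],c["cy"]],[0,0,1.]])
def D(c): return np.array([c["k1"],0,0,0.])
def rays(c,px):
    n=cv2.undistortPoints(np.float64(px).reshape(-1,1,2),K(c),D(c)).reshape(-1,2)
    d=np.c_[n[:,0],-n[:,1],-np.ones(len(n))]
    return R.from_quat(c["rotation"]).apply(d)
def plane(c,px,z):
    d=rays(c,px); p=np.array(c["position"]); return p+d*((z-p[2])/d[:,2])[:,None]
def tri(c1,p1,c2,p2):
    a=rays(c1,[p1])[0];b=rays(c2,[p2])[0];o1=np.array(c1["position"]);o2=np.array(c2["position"])
    A=np.c_[a,-b];s=np.linalg.lstsq(A,o2-o1,rcond=None)[0]
    x=o1+a*s[0];y=o2+b*s[1];return (x+y)/2,np.linalg.norm(x-y)
def proj(c,P):
    d=R.from_quat(c["rotation"]).inv().apply(np.atleast_2d(P)-c["position"])
    q=np.c_[d[:,0],-d[:,1],-d[:,2]]
    return cv2.projectPoints(q,np.zeros(3),np.zeros(3),K(c),D(c))[0].reshape(-1,2)
E
python3 - <<'E'
from rig import robot
from h import *
for n,roi in(("top",(255,160,470,300)),("scene",(150,140,410,320))):
    c=robot.camera(n);im=c["pixels"];x0,y0,x1,y1=roi
    hsv=cv2.cvtColor(im,cv2.COLOR_RGB2HSV)
    def m(lo,hi):
        k=cv2.inRange(hsv,lo,hi);z=np.zeros_like(k);z[y0:y1,x0:x1]=k[y0:y1,x0:x1];return z
    for nm,lo,hi in(("blue",(105,120,60),(130,255,255)),("yel",(22,150,120),(32,255,255)),("red",(0,200,100),(4,255,255)),("brown",(5,80,60),(18,200,255))):
        cs=cv2.findContours(m(lo,hi),cv2.RETR_EXTERNAL,cv2.CHAIN_APPROX_NONE)[0]
        for k in cs:
            if cv2.contourArea(k)<60: continue
            r=cv2.minAreaRect(k);b=cv2.boxPoints(r)
            print(n,nm,cv2.contourArea(k),np.round(b,1).tolist())
            if nm in("blue","yel"): print("   z=1mm",np.round(plane(c,b,.001)[:,:2],4).tolist())
    cr=cv2.resize(im[y0:y1,x0:x1],None,fx=3,fy=3,interpolation=cv2.INTER_CUBIC)
    cv2.imwrite(f"pics/crop_{n}.png",cr[:,:,::-1])
E
```

```text
top blue 3674.0 [[299.6000061035156, 281.5], [314.1000061035156, 180.3000030517578], [351.5, 185.60000610351562], [337.0, 286.8999938964844]]
   z=1mm [[0.3715, 0.0238], [0.6694, -0.0116], [0.6559, -0.1214], [0.3586, -0.0818]]
top yel 373.0 [[441.20001220703125, 237.60000610351562], [456.5, 228.6999969482422], [468.20001220703125, 248.8000030517578], [452.8999938964844, 257.70001220703125]]
   z=1mm [[0.5066, -0.3825], [0.5341, -0.4283], [0.4755, -0.4607], [0.4485, -0.415]]
top yel 440.5 [[338.0, 286.8999938964844], [351.20001220703125, 185.60000610351562], [356.6000061035156, 186.3000030517578], [343.3999938964844, 287.6000061035156]]
   z=1mm [[0.3586, -0.0846], [0.6559, -0.1206], [0.6542, -0.1363], [0.3569, -0.0997]]
top yel 452.0 [[293.29998779296875, 280.6000061035156], [308.29998779296875, 179.5], [313.70001220703125, 180.3000030517578], [298.79998779296875, 281.3999938964844]]
   z=1mm [[0.3738, 0.0417], [0.6715, 0.0054], [0.6695, -0.0105], [0.3718, 0.0263]]
top red 193.0 [[376.79998779296875, 232.0], [378.3999938964844, 221.60000610351562], [400.5, 224.89999389648438], [398.8
[... 2323 characters left out ...]
289.0]]
scene brown 125.0 [[178.0, 207.60000610351562], [196.39999389648438, 204.3000030517578], [198.10000610351562, 214.0], [179.6999969482422, 217.1999969482422]]
scene brown 343.0 [[238.1999969482422, 197.5], [252.0, 190.39999389648438], [263.79998779296875, 213.0], [250.10000610351562, 220.1999969482422]]
scene brown 402.0 [[173.1999969482422, 177.10000610351562], [191.5, 174.10000610351562], [196.0, 201.0], [177.6999969482422, 204.10000610351562]]
scene brown 1066.5 [[261.6000061035156, 186.1999969482422], [302.79998779296875, 165.60000610351562], [314.20001220703125, 188.39999389648438], [273.0, 209.0]]
scene brown 449.0 [[150.0, 140.0], [187.0, 140.0], [187.0, 166.0], [150.0, 166.0]]
```

View pics/crop_top.png

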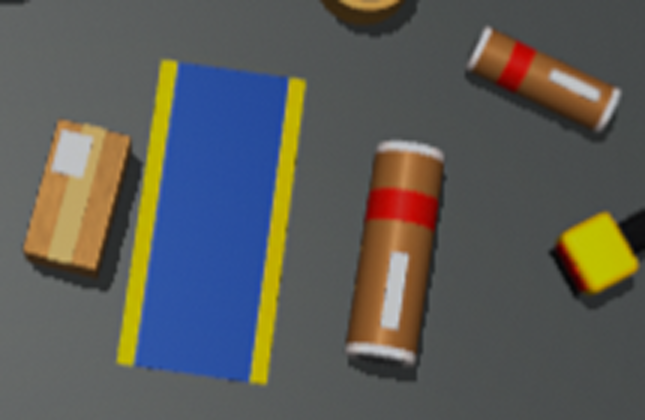

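View pics/crop_scene.png

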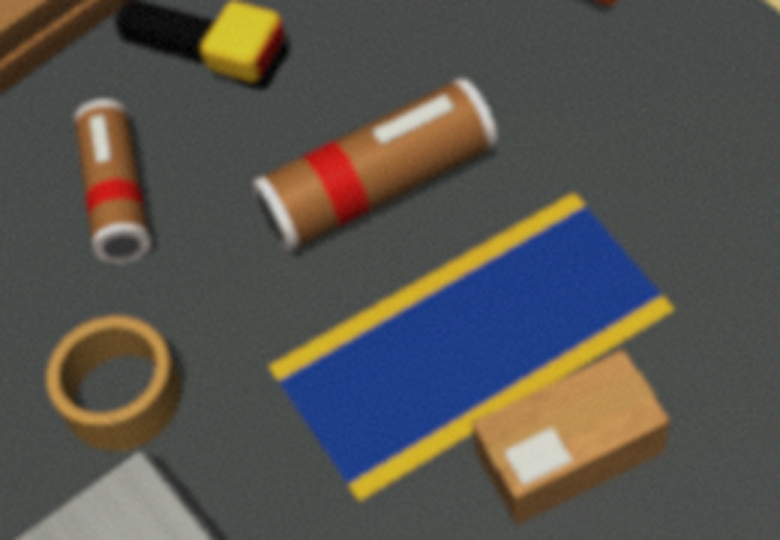

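```bash
cat > meas.py <<'E'
from rig import robot
from h import *
def sil(c,guess):
    # tube silhouette: brown/red/white pixels near the projected guess
    im=c["pixels"];hsv=cv2.cvtColor(im,cv2.COLOR_RGB2HSV).astype(int)
    dist=np.abs(im.astype(int)-np.median(im[220:230,420:430].reshape(-1,3),axis=0)).sum(2)
    k=(cv2.inRange(hsv.astype(np.uint8),(0,90,70),(20,255,255))|cv2.inRange(hsv.astype(np.uint8),(0,0,140),(180,255,255)))
    p=proj(c,guess);z=np.zeros_like(k);cv2.line(z,tuple(int(v) for v in p[0]),tuple(int(v) for v in p[1]),255,44)
    k&=z;k=cv2.morphologyEx(k,cv2.MORPH_CLOSE,np.ones((3,3)))
    return max(cv2.findContours(k,cv2.RETR_EXTERNAL,cv2.CHAIN_APPROX_NONE)[0],key=cv2.contourArea)
def mid(k):
    (b)=cv2.boxPoints(cv2.minAreaRect(k));e=[np.linalg.norm(b[1]-b[0]),np.linalg.norm(b[2]-b[1])]
    return ((b[0]+b[1])/2,(b[2]+b[3])/2,e) if e[0]<e[1] else ((b[1]+b[2])/2,(b[3]+b[0])/2,e)
def tube(guess,save=None):
    N=[];O=[]
    for n in("top","scene"):
        c=robot.camera(n);k=sil(c,guess);a,b,e=mid(k);r=rays(c,[a,b])
        nn=np.cross(r[0],r[1]);nn/=np.linalg.norm(nn);N.append(nn);O.append(nn@c["position"])
        ax=plane(c,[a,b],.033)
        print(n,"ends px",a,b,"size px",np.round(e,1),"at z33:",np.round(ax[:,:2],4).tolist(),"mid",np.round(ax.mean(0)[:2],4),"len",round(np.linalg.norm(ax[0]-ax[1]),4))
        if save:
            im=c["pixels"].copy();cv2.drawContours(im,[k],-1,(0,255,0),1);x,y=np.int32((a+b)/2)
            cv2.imwrite(f"pics/{save}_{n}.png",cv2.resize(im[max(0,y-80):y+80,max(0,x-100):x+100],None,fx=4,fy=4)[:,:,::-1])
    d=np.cross(*N);d/=np.linalg.norm(d)
    d=d*np.sign(d[0])
    for x in(guess[:,0].mean(),):
        p=np.linalg.solve(np.array([N[0],N[1],[1,0,0]]),[O[0],O[1],x]);print("axis pt",np.round(p,4),"dir",np.round(d,3))
E
python3 - <<'E'
from meas import *
ct=robot.camera("top")
g=plane(ct,[(391.7,209.8),(381.8,278.3)],.033);print(g)
tube(g,"t1")
# bay line edges
L={"blueL":((299.6,281.5),(314.1,180.3)),"blueR":((337,286.9),(351.5,185.6))}
E
```

```text
[[ 0.57785701 -0.23352508  0.033     ]
 [ 0.38150143 -0.20387193  0.033     ]]
top ends px [391.77695 206.96606] [380.97787 277.93146] size px [71.8 23.5] at z33: [[0.5862, -0.2338], [0.3825, -0.2016]] mid [ 0.4843 -0.2177] len 0.2062
scene ends px [310.98724 173.14333] [240.71333 211.47453] size px [80.  26.4] at z33: [[0.3663, -0.205], [0.5759, -0.2285]] mid [ 0.4711 -0.2167] len 0.2109
axis pt [ 0.4797 -0.2168  0.0342] dir [ 0.983 -0.166 -0.078]
```

Tube: axis mid ≈ (0.479, -0.217), height measured 34 mm (33 expected), silhouette lengths 206/211 mm incl. blur; it's the larger brown one and lies ≈174 mm from the bay centre line (within 125–190). Bay centre ≈ (0.515, -0.046), lines at about -7°, field width ≈110 mm. Now the tool axes and the way to go.

```bash
cat > go.py <<'E'
import sys
from rig import robot
from h import *
u=np.array([.9925,-.122,0]);n=np.array([.122,.9925,0]);B=np.array([.515,-.046,0])
def show():
    o=robot.get_obs();p=np.array(o["position"]);T=R.from_quat(o["tool_rot"]).as_matrix()
    print("t",round(o["time"],2),"p",np.round(p,4),"F",np.round(o["ft_force"],1),"grip",round(o["grip_width"],4))
    print("x",np.round(T[:,0],3),"y",np.round(T[:,1],3),"z",np.round(T[:,2],3))
    print("bay along/across",np.round([(p-B)@u*1e3,(p-B)@n*1e3],1))
    return p,T,o
def to(t):
    p,T,o=show();print("delta tool mm to",t,np.round(T.T@(np.array(t)-p)*1e3,1),"yaw of x vs u deg",np.degrees(np.arctan2(np.cross(T[:,0],u)[2],T[:,0]@u)))
E
python3 - <<'E'
from go import *
to([.46,.30,.2]);to([.48,-.235,.12])
E
```

```text
t 0.35 p [0.1671 0.6021 0.2223] F [-0.5 -0.4  0.1] grip 0.0869
x [ 0.268  0.964 -0.001] y [-0. -0. -1.] z [-0.964  0.268  0.   ]
bay along/across [-424.3  600.8]
delta tool mm to [0.46, 0.3, 0.2] [-212.7   22.4 -363. ] yaw of x vs u deg -81.4918612700738
t 0.35 p [0.1671 0.6021 0.2223] F [-0.5 -0.4  0.1] grip 0.0869
x [ 0.268  0.964 -0.001] y [-0. -0. -1.] z [-0.964  0.268  0.   ]
bay along/across [-424.3  600.8]
delta tool mm to [0.48, -0.235, 0.12] [-722.8  102.6 -525.4] yaw of x vs u deg -81.4918612700738
```

View pics/t1_top.png

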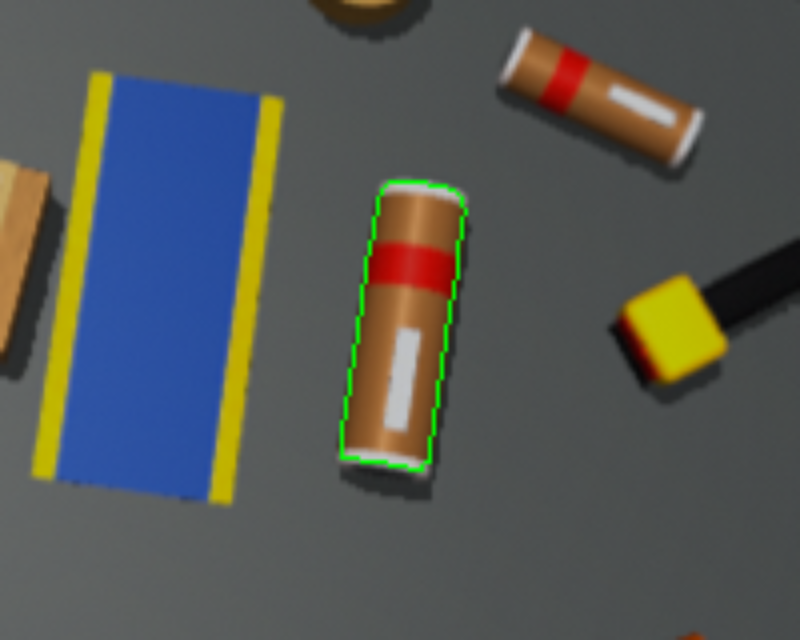

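View pics/t1_scene.png

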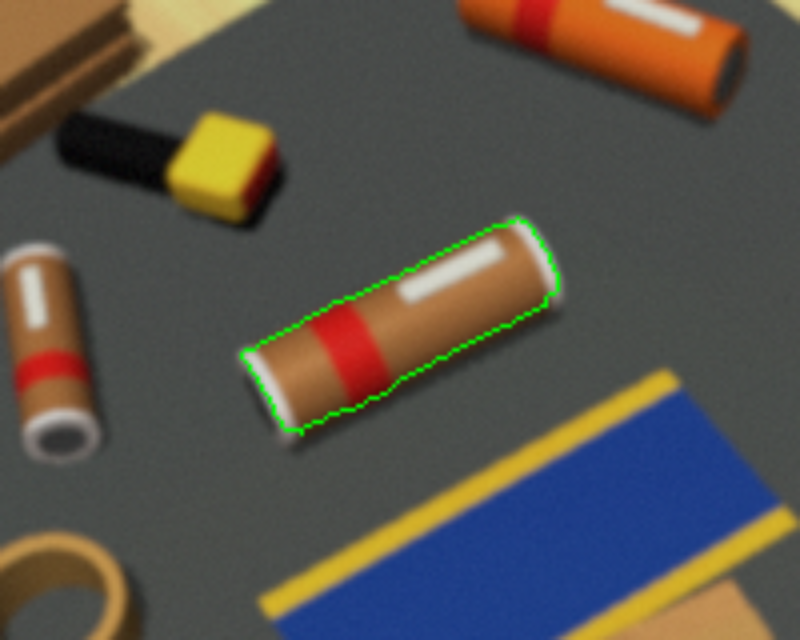

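The crops confirm the large brown tube, contour snug. The tool's x is radial now, so I swing around the base.

```bash
python3 -m creep '[[[-4,0,-45],0.08,1],[[-4,0,-45],0.08,1],[[-4,0,-45],0.08,1],[[-4,0,-45],0.08,1],[[-4,0,-45],0.08,1],[[-4,0,-45],0.08,1],[[-4,0,-45],0.08,1],[[-4,0,-45],0.08,1]]'; python3 -m creep '[[[-4,0,-45],0.08,1],[[-4,0,-45],0.08,1],[[-4,0,-45],0.08,1],[[-4,0,-45],0.08,1],[[-4,0,-45],0.08,1],[[-4,0,-45],0.08,1],[[-4,0,-45],0.08,1],[[-4,0,-45],0.08,1]]'; python3 - <<'E'
from go import *
to([.48,-.24,.12])
E
```

```text
time: 1.15
position: [0.4539, 0.3889, 0.2226]
tool_rot: [-0.669, -0.228, 0.228, 0.669]
ft_force: [0.5, 0.4, 0.0]
grip_width: 0.0873
time: 1.95
position: [0.555, 0.0478, 0.2227]
tool_rot: [0.707, 0.006, -0.005, -0.707]
ft_force: [0.8, -0.7, -0.3]
grip_width: 0.0871
t 1.95 p [0.555  0.0478 0.2227] F [ 0.8 -0.7 -0.3] grip 0.0871
x [1.    0.017 0.001] y [ 0.001 -0.    -1.   ] z [-0.017  1.    -0.   ]
bay along/across [28.3 98. ]
delta tool mm to [0.48, -0.24, 0.12] [ -79.9  102.7 -286.5] yaw of x vs u deg -7.964304534485264
```

```bash
python3 -m creep '[[[0,0,0],0.139,1],[[-6,8,-41],0,1],[[-6,10,-41],0,1],[[-6,15,-41],0,1],[[-6,20,-41],0,1],[[-6,20,-40],0,1],[[-6,20,-40],0,1],[[-6,10,-40],0,1]]'; python3 -m creep '[[[0,0,0],0,1]]'; python3 - <<'E'
from go import *
to([.477,-.229,.075])
E
```

```text
time: 2.75
position: [0.4777, -0.2284, 0.1181]
tool_rot: [-0.705, 0.043, -0.042, 0.706]
ft_force: [0.2, -0.6, 0.7]
grip_width: 0.0872
time: 2.85
position: [0.4781, -0.232, 0.1183]
tool_rot: [0.706, -0.044, 0.044, -0.705]
ft_force: [0.6, -0.2, 0.6]
grip_width: 0.0874
t 2.85 p [ 0.4781 -0.232   0.1183] F [ 0.6 -0.2  0.6] grip 0.0874
x [ 0.992 -0.124 -0.   ] y [-0.    -0.001 -1.   ] z [ 0.124  0.992 -0.001]
bay along/across [ -14.  -189.1]
delta tool mm to [0.477, -0.229, 0.075] [-1.4 43.3  2.8] yaw of x vs u deg 0.1324550926169651
```

```bash
python3 -m creep '[[[-1,30,3],0,1],[[0,16,2],0,1],[[0,4,0],0,1],[[0,1,0],0,1],[[0,0,0],0,1]]'; python3 - <<'E'
from go import *
show()
c=robot.camera("scene");cv2.imwrite("pics/s2.png",cv2.resize(c["pixels"][110:290,170:410],None,fx=3,fy=3)[:,:,::-1])
E
```

```text
time: 3.35
position: [0.4794, -0.2222, 0.0693]
tool_rot: [0.706, -0.041, 0.042, -0.706]
ft_force: [-0.8, -1.0, 0.2]
grip_width: 0.0869
t 3.35 p [ 0.4794 -0.2222  0.0693] F [-0.8 -1.   0.2] grip 0.0869
x [ 0.993 -0.118  0.001] y [ 0.001 -0.001 -1.   ] z [ 0.118  0.993 -0.001]
bay along/across [ -13.9 -179.2]
```

View pics/s2.png

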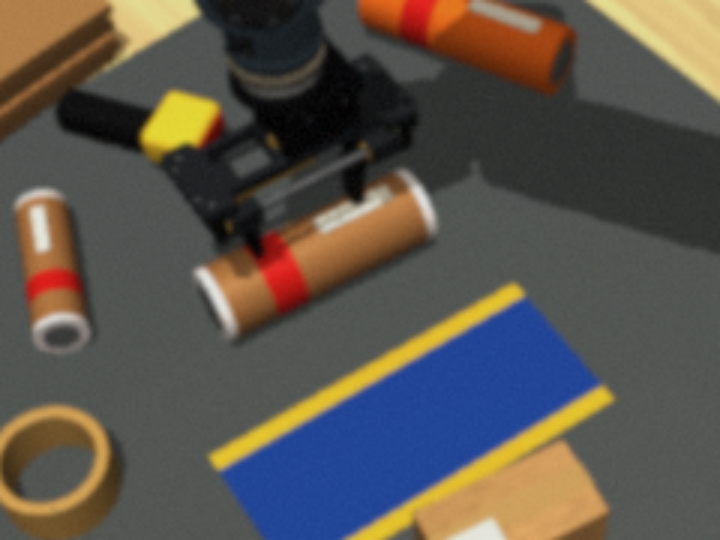

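Both fingertips stand just above the tube's top, spread along its axis, clear of the ends. I lower until the force shows contact.

```bash
python3 -m creep '[[[0,2,-6],0,1],[[0,1,0],0,1],[[0,0,0],0,1]]'; python3 -m creep '[[[0,1,0],0,1],[[0,0,0],0,1]]';python3 -m creep '[[[0,0,0],0,1]]'
```

```text
time: 3.7
position: [0.4785, -0.2289, 0.066]
tool_rot: [0.706, -0.042, 0.043, -0.705]
ft_force: [1.1, -0.1, 2.6]
grip_width: 0.0872
time: 3.9
position: [0.4786, -0.2289, 0.0656]
tool_rot: [0.706, -0.041, 0.043, -0.705]
ft_force: [-0.7, -0.3, 7.1]
grip_width: 0.0869
time: 4.0
position: [0.4786, -0.2289, 0.0656]
tool_rot: [0.706, -0.041, 0.043, -0.705]
ft_force: [-0.4, -1.3, 6.9]
grip_width: 0.0871
```

```bash
python3 -m creep '[[[0,0,5],0,1],[[0,0,10],0,1],[[0,0,10],0,1],[[0,0,5],0,1],[[0,0,0],0,1]]'; python3 - <<'E'
from meas import *
from go import *
show()
tube(np.array([[.577,-.215,.033],[.381,-.19,.033]]),"t2")
E
```

```text
time: 4.5
position: [0.4831, -0.1987, 0.0663]
tool_rot: [0.707, -0.04, 0.043, -0.705]
ft_force: [1.4, -1.1, 10.5]
grip_width: 0.0869
t 4.5 p [ 0.4831 -0.1987  0.0663] F [ 1.4 -1.1 10.5] grip 0.0869
x [ 0.993 -0.118  0.004] y [ 0.004 -0.002 -1.   ] z [ 0.118  0.993 -0.002]
bay along/across [ -13.  -155.4]
top ends px [364.40002 270.2    ] [378.80005 277.40002] size px [ 8.  16.1] at z33: [[0.4032, -0.1554], [0.3838, -0.1955]] mid [ 0.3935 -0.1755] len 0.0445
scene ends px [315.2     179.40005] [242.79999 215.60004] size px [80.9 26.8] at z33: [[0.3716, -0.1818], [0.5793, -0.2148]] mid [ 0.4755 -0.1983] len 0.2103
axis pt [0.479  0.2514 0.6675] dir [0.116 0.562 0.819]
```

View pics/t2_scene.png

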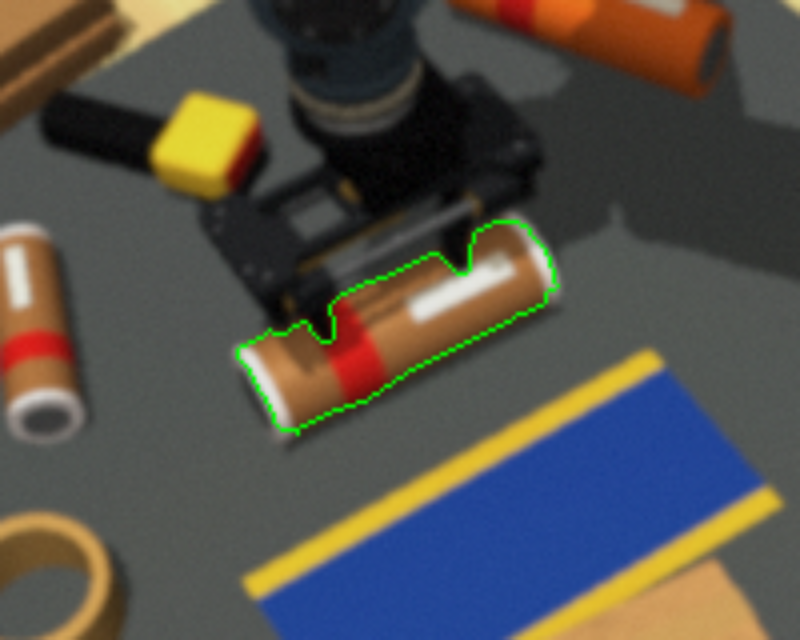

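The tube rolled about 18 mm with a 30 mm draw: no slip. Continue this stroke a little, lift, go back, and draw again.

```bash
python3 -m creep '[[[0,0,6],0,1],[[0,0,8],0,1],[[0,0,4],0,1],[[0,-8,0],0,1],[[0,-4,-10],0,1],[[0,0,-16],0,1],[[0,0,0],0,1]]'; python3 - <<'E'
from meas import *
from go import *
show()
tube(np.array([[.577,-.205,.033],[.381,-.18,.033]]),"t3")
E
```

```text
time: 5.3
position: [0.4809, -0.2093, 0.0767]
tool_rot: [0.706, -0.042, 0.044, -0.705]
ft_force: [0.3, -0.2, 0.1]
grip_width: 0.0871
t 5.3 p [ 0.4809 -0.2093  0.0767] F [ 0.3 -0.2  0.1] grip 0.0871
x [ 0.993 -0.121  0.002] y [ 0.002 -0.002 -1.   ] z [ 0.121  0.993 -0.002]
bay along/across [ -13.9 -166.3]
top ends px [360.7154  271.27695] [374.37695 272.98465] size px [ 7.1 13.8] at z33: [[0.4, -0.1451], [0.3959, -0.1832]] mid [ 0.3979 -0.1642] len 0.0383
scene ends px [317.7 182.4] [244.90002 218.79999] size px [81.4 26.4] at z33: [[0.3732, -0.17], [0.5811, -0.2036]] mid [ 0.4771 -0.1868] len 0.2105
axis pt [ 0.479  -1.0401 -1.1881] dir [ 0.055 -0.578 -0.814]
```

View pics/t3_scene.png

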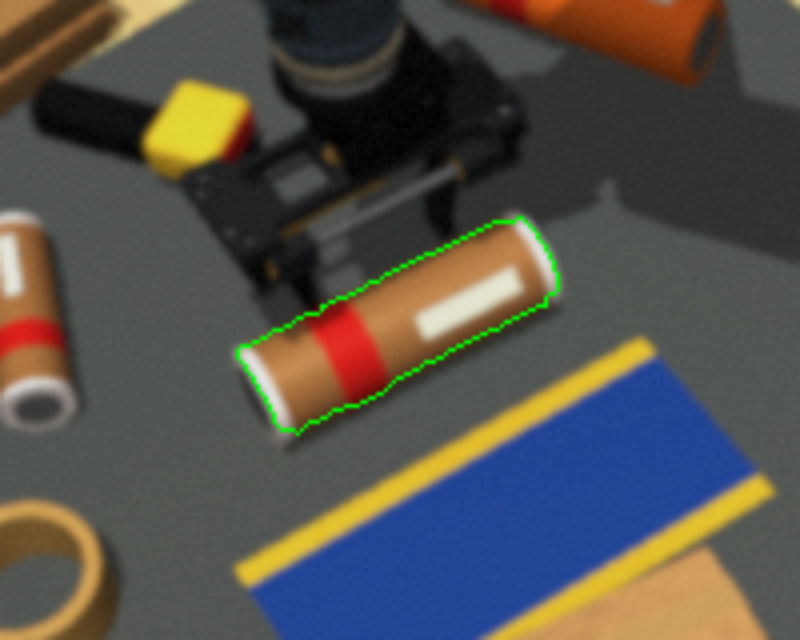

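View pics/t3_top.png

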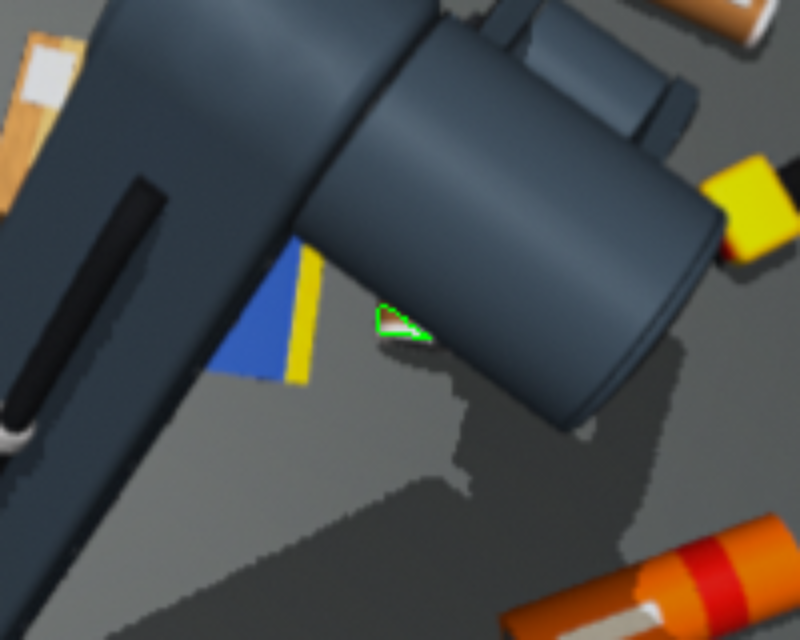

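```bash
python3 -m creep '[[[0,6,8],0,1],[[0,5,0],0,1],[[0,1,0],0,1],[[0,0,6],0,1],[[0,0,12],0,1],[[0,0,12],0,1],[[0,0,10],0,1],[[0,0,6],0,1]]';python3 -m creep '[[[0,0,0],0,1],[[0,-8,0],0,1],[[0,-4,-12],0,1],[[0,0,-15],0,1],[[0,0,0],0,1]]'; python3 - <<'E'
from meas import *
from go import *
show()
tube(np.array([[.58,-.182,.033],[.381,-.155,.033]]),"t4")
E
```

```text
time: 6.2
position: [0.4876, -0.1517, 0.0657]
tool_rot: [0.706, -0.041, 0.042, -0.706]
ft_force: [-0.2, 0.7, 9.3]
grip_width: 0.0871
time: 6.7
position: [0.4841, -0.1821, 0.0765]
tool_rot: [0.706, -0.042, 0.043, -0.705]
ft_force: [-0.2, -0.1, 0.5]
grip_width: 0.0868
t 6.7 p [ 0.4841 -0.1821  0.0765] F [-0.2 -0.1  0.5] grip 0.0868
x [ 0.993 -0.121  0.002] y [ 0.001 -0.001 -1.   ] z [ 0.121  0.993 -0.001]
bay along/across [ -14.  -138.9]
top ends px [345.10773 262.1385 ] [342.38464 283.9231 ] size px [22.   3.5] at z33: [[0.4247, -0.1015], [0.3638, -0.0944]] mid [ 0.3942 -0.098 ] len 0.0613
scene ends px [322.34003 187.71878] [249.29938 225.34576] size px [82.2 26.6] at z33: [[0.3756, -0.1489], [0.5844, -0.1807]] mid [ 0.48   -0.1648] len 0.2111
axis pt [ 0.4805 -0.1021  0.1264] dir [ 0.992 -0.112  0.058]
```

View pics/t4_scene.png

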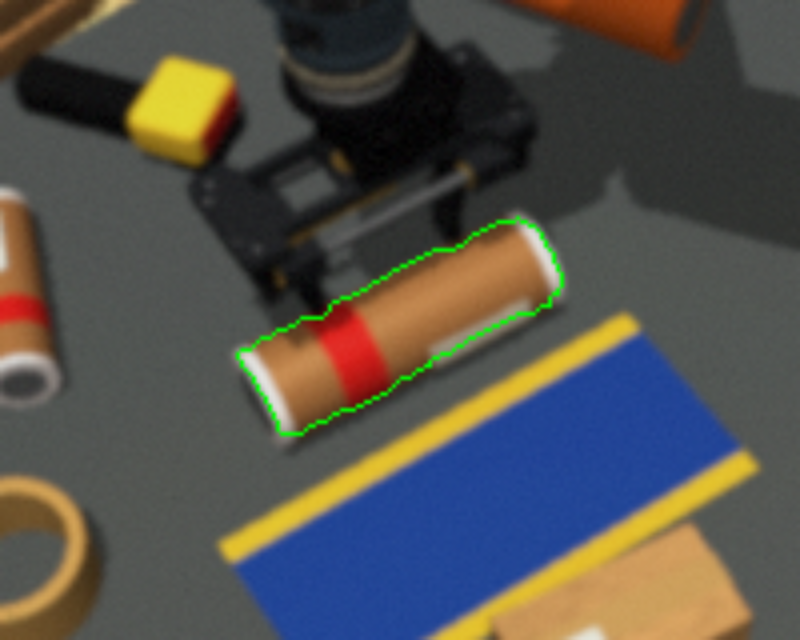

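```bash
python3 -m creep '[[[0,6,2],0,1],[[0,5,0],0,1],[[0,1,0],0,1],[[0,0,8],0,1],[[0,0,13],0,1],[[0,0,14],0,1],[[0,0,13],0,1],[[0,0,8],0,1]]';python3 -m creep '[[[0,0,0],0,1],[[0,-8,0],0,1],[[0,-4,-14],0,1],[[0,0,-14],0,1],[[0,0,0],0,1]]'; python3 - <<'E'
from meas import *
from go import *
show()
tube(np.array([[.583,-.152,.033],[.381,-.125,.033]]),"t5")
E
```

```text
time: 7.6
position: [0.4919, -0.1213, 0.0655]
tool_rot: [0.706, -0.041, 0.043, -0.705]
ft_force: [1.1, 0.6, 5.4]
grip_width: 0.0865
time: 8.1
position: [0.4875, -0.1523, 0.0765]
tool_rot: [0.706, -0.043, 0.043, -0.705]
ft_force: [-0.9, -0.0, 0.5]
grip_width: 0.087
t 8.1 p [ 0.4875 -0.1523  0.0765] F [-0.9 -0.   0.5] grip 0.087
x [ 0.993 -0.121  0.001] y [ 0.001 -0.001 -1.   ] z [ 0.121  0.993 -0.001]
bay along/across [ -14.3 -108.9]
top ends px [339.6358 264.867 ] [336.27167 286.73407] size px [22.1 14.7] at z33: [[0.4167, -0.0863], [0.3557, -0.0776]] mid [ 0.3862 -0.082 ] len 0.0616
scene ends px [336.4215  193.85504] [247.15436 242.20807] size px [101.5  34.8] at z33: [[0.3619, -0.1104], [0.617, -0.1452]] mid [ 0.4894 -0.1278] len 0.2575
axis pt [ 0.482  -0.093   0.0869] dir [ 0.99  -0.142 -0.012]
```

View pics/t5_scene.png

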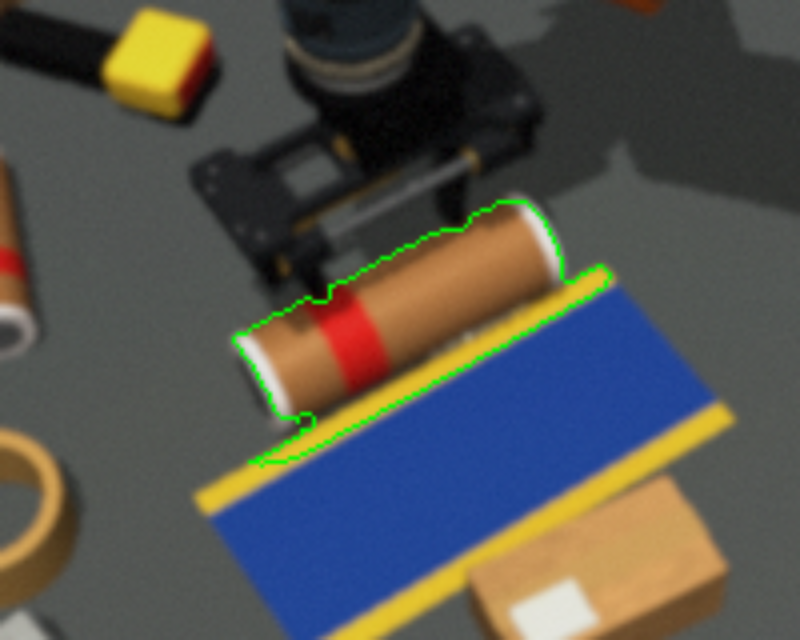

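```bash
sed -i 's/(0,90,70),(20,255,255)/(0,90,70),(17,255,255)/; s/(0,0,140),(180,255,255)/(0,0,120),(180,60,255)/' meas.py; python3 - <<'E'
from meas import *
from go import *
tube(np.array([[.583,-.152,.033],[.381,-.125,.033]]),"t6")
E
```

```text
top ends px [346. 271.] [343. 271.] size px [3. 2.] at z33: [[0.3999, -0.1042], [0.3997, -0.0958]] mid [ 0.3998 -0.1   ] len 0.0083
scene ends px [329.2     196.40001] [254.00003 234.00002] size px [84.1 27.7] at z33: [[0.3808, -0.1165], [0.5907, -0.1529]] mid [ 0.4858 -0.1347] len 0.213
axis pt [ 0.482  -0.5066 -0.5417] dir [ 0.117 -0.554 -0.824]
```

View pics/t6_scene.png

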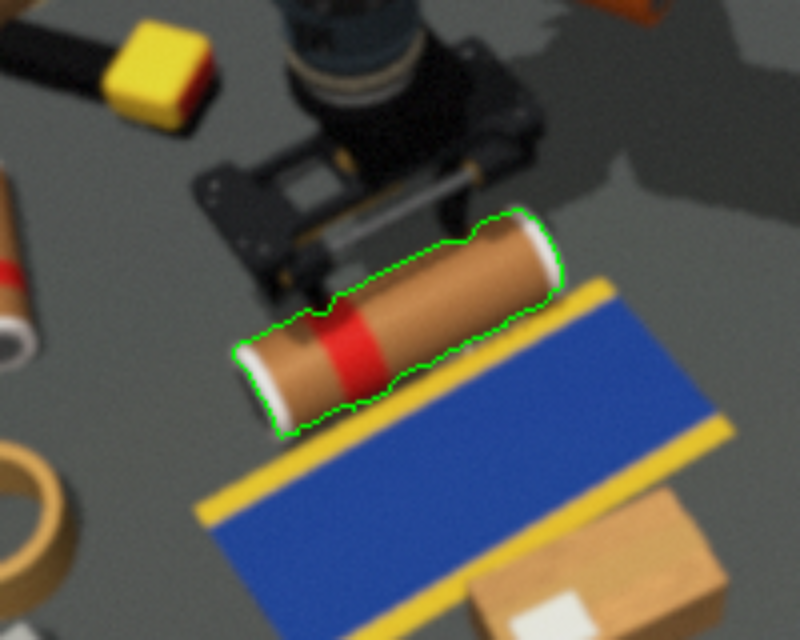

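```bash
python3 -m creep '[[[0,6,2],0,1],[[0,5,0],0,1],[[0,1,0],0,1],[[0,0,8],0,1],[[0,0,13],-0.02,1],[[0,0,14],-0.02,1],[[0,0,13],-0.02,1],[[0,0,8],0,1]]';python3 -m creep '[[[0,0,0],0,1],[[0,-8,0],0,1],[[0,-4,-14],0.06,1],[[0,0,-14],0,1],[[0,0,0],0,1]]'; python3 - <<'E'
from meas import *
from go import *
show()
tube(np.array([[.586,-.125,.033],[.387,-.09,.033]]),"t7")
E
```

```text
time: 9.1
position: [0.4952, -0.0917, 0.0656]
tool_rot: [0.707, -0.018, 0.022, -0.706]
ft_force: [2.1, 0.4, 5.4]
grip_width: 0.0868
time: 9.6
position: [0.4904, -0.1214, 0.0765]
tool_rot: [0.706, -0.042, 0.042, -0.706]
ft_force: [-0.9, 0.6, -0.1]
grip_width: 0.0871
t 9.6 p [ 0.4904 -0.1214  0.0765] F [-0.9  0.6 -0.1] grip 0.0871
x [ 0.993 -0.12   0.   ] y [ 0.    -0.001 -1.   ] z [ 0.12   0.993 -0.   ]
bay along/across [-15.2 -77.9]
top ends px [344. 287.] [344. 286.] size px [0. 1.] at z33: [[0.3554, -0.099], [0.3581, -0.0989]] mid [ 0.3567 -0.0989] len 0.0028
scene ends px [334.44427 200.7847 ] [258.51648 242.07877] size px [86.4 27.1] at z33: [[0.3801, -0.0975], [0.5963, -0.1273]] mid [ 0.4882 -0.1124] len 0.2183
axis pt [ 0.4865 -0.0958  0.0597] dir [0.964 0.028 0.264]
```

View pics/t7_scene.png

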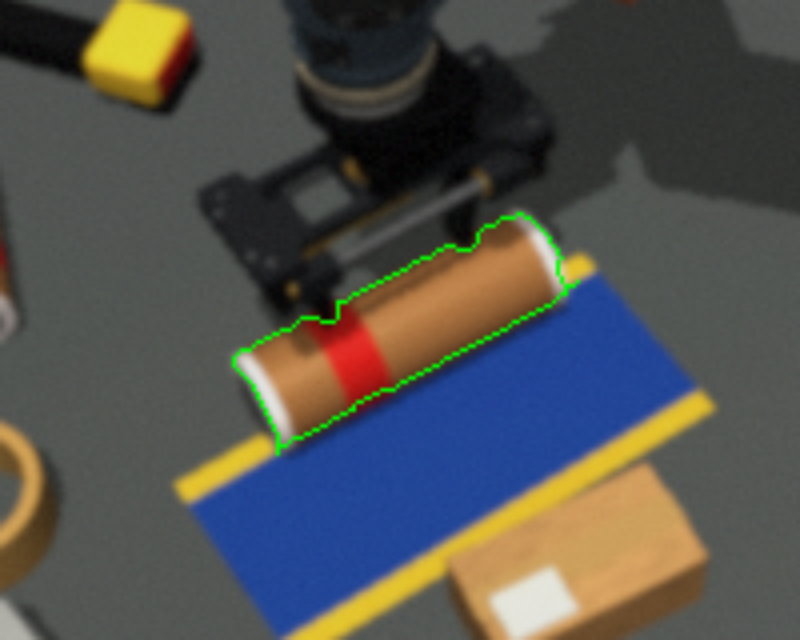

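```bash
python3 -m creep '[[[0,6,-2],0,1],[[0,5,-1],0,1],[[0,1,0],0,1],[[0,0,8],0,1],[[0,0,13],0,1],[[0,0,14],0,1],[[0,0,13],0,1],[[0,0,8],0,1]]';python3 -m creep '[[[0,0,0],0,1],[[0,-8,0],0,1],[[0,-4,-14],0,1],[[0,0,-16],0,1],[[0,0,0],0,1]]'; python3 - <<'E'
from meas import *
from go import *
show()
tube(np.array([[.589,-.098,.033],[.390,-.066,.033]]),"t8")
E
```

```text
time: 10.5
position: [0.4982, -0.0667, 0.0655]
tool_rot: [0.706, -0.04, 0.043, -0.706]
ft_force: [1.7, 0.1, 5.5]
grip_width: 0.0873
time: 11.0
position: [0.4933, -0.0993, 0.0766]
tool_rot: [0.706, -0.043, 0.043, -0.706]
ft_force: [-0.1, 0.1, 0.5]
grip_width: 0.0874
t 11.0 p [ 0.4933 -0.0993  0.0766] F [-0.1  0.1  0.5] grip 0.0874
x [ 0.993 -0.121  0.001] y [ 0.001 -0.001 -1.   ] z [ 0.121  0.993 -0.001]
bay along/across [-15.1 -55.5]
top ends px [339. 288.] [339. 288.] size px [0. 0.] at z33: [[0.3523, -0.0852], [0.3523, -0.0852]] mid [ 0.3523 -0.0852] len 0.0
scene ends px [341.58646 209.21893] [264.7189  249.91351] size px [87.  27.2] at z33: [[0.3841, -0.0664], [0.5984, -0.1002]] mid [ 0.4912 -0.0833] len 0.2169
axis pt [nan nan nan] dir [nan nan nan]meas.py:18: RuntimeWarning: invalid value encountered in divide
  nn=np.cross(r[0],r[1]);nn/=np.linalg.norm(nn);N.append(nn);O.append(nn@c["position"])
```

View pics/t8_scene.png

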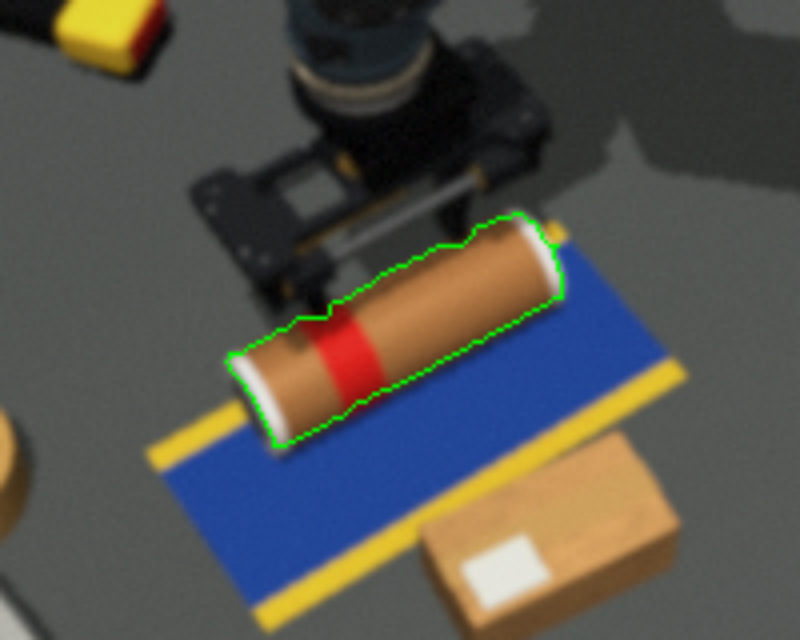

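```bash
python3 -m creep '[[[0,6,1],0,1],[[0,5,0],0,1],[[0,1,0],0,1],[[0,0,8],0,1],[[0,0,12],0,1],[[0,0,14],0,1],[[0,0,12],0,1],[[0,0,8],0,1]]';python3 -m creep '[[[0,0,0],0,1],[[0,-8,0],0,1],[[0,-4,-14],0,1],[[0,0,-14],0,1],[[0,0,0],0,1]]'; python3 - <<'E'
from meas import *
from go import *
show()
tube(np.array([[.591,-.073,.033],[.390,-.04,.033]]),"t9")
E
```

```text
time: 11.9
position: [0.5011, -0.0416, 0.0658]
tool_rot: [0.706, -0.04, 0.043, -0.706]
ft_force: [1.4, 0.5, 8.1]
grip_width: 0.087
time: 12.4
position: [0.4963, -0.0725, 0.0764]
tool_rot: [0.706, -0.043, 0.043, -0.706]
ft_force: [0.6, 0.9, -0.6]
grip_width: 0.0868
t 12.4 p [ 0.4963 -0.0725  0.0764] F [ 0.6  0.9 -0.6] grip 0.0868
x [ 0.993 -0.121  0.   ] y [ 0.    -0.001 -1.   ] z [ 0.121  0.993 -0.   ]
bay along/across [-15.3 -28.5]
top ends px [326. 286.] [326. 286.] size px [0. 0.] at z33: [[0.3572, -0.0492], [0.3572, -0.0492]] mid [ 0.3572 -0.0492] len 0.0
scene ends px [346.35825 216.95856] [269.88638 258.83603] size px [87.2 27.6] at z33: [[0.3909, -0.0414], [0.604, -0.0729]] mid [ 0.4975 -0.0572] len 0.2154
axis pt [nan nan nan] dir [nan nan nan]meas.py:18: RuntimeWarning: invalid value encountered in divide
  nn=np.cross(r[0],r[1]);nn/=np.linalg.norm(nn);N.append(nn);O.append(nn@c["position"])
```

View pics/t9_scene.png

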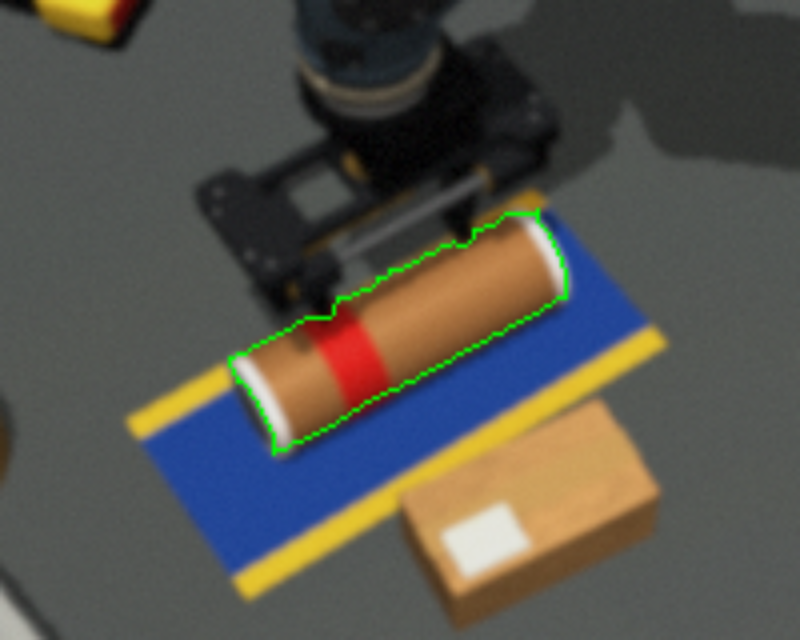

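```bash
python3 -m creep '[[[0,6,2],0,1],[[0,5,0],0,1],[[0,1,0],0,1],[[0,0,6],0,1],[[0,0,8],0,1],[[0,0,8],0,1],[[0,0,4],0,1],[[0,0,1],0,1]]';python3 -m creep '[[[0,0,0],0,1],[[0,0,0],0,1],[[0,-2,0],0,1],[[0,-10,0],0,1],[[0,-30,0],0,1],[[0,-40,-20],0,1],[[0,-40,-40],0,1],[[0,0,-40],0,1]]'; python3 -m creep '[[[0,0,-40],0,1],[[0,0,-40],0,1],[[0,0,-40],0,1],[[0,0,-40],0,1],[[0,0,-40],0,1],[[0,0,-40],0,1],[[0,0,0],0,1],[[0,0,0],0,1]]'; python3 - <<'E'
from meas import *
from go import *
show()
tube(np.array([[.593,-.061,.033],[.395,-.03,.033]]),"t10")
c=robot.camera("top");cv2.imwrite("pics/topf.png",c["pixels"][:,:,::-1])
E
```

```text
time: 13.3
position: [0.5004, -0.0408, 0.0661]
tool_rot: [0.706, -0.041, 0.042, -0.706]
ft_force: [-1.3, -0.1, 17.1]
grip_width: 0.0872
time: 14.1
position: [0.4912, -0.1374, 0.1865]
tool_rot: [0.707, -0.038, 0.044, -0.705]
ft_force: [1.3, -0.8, -0.5]
grip_width: 0.0865
time: 14.9
position: [0.4593, -0.3746, 0.1814]
tool_rot: [-0.705, 0.043, -0.042, 0.706]
ft_force: [0.2, 1.0, -0.5]
grip_width: 0.087
t 14.9 p [ 0.4593 -0.3746  0.1814] F [ 0.2  1.  -0.5] grip 0.087
x [ 0.993 -0.121 -0.001] y [-0.001  0.002 -1.   ] z [0.121 0.993 0.001]
bay along/across [ -15.2 -332.9]
top ends px [331.45947 196.74326] [322.13513 252.68921] size px [56.7 22.2] at z33: [[0.6119, -0.0613], [0.4499, -0.0372]] mid [ 0.5309 -0.0493] len 0.1638
scene ends px [349.11792 221.21228] [272.87262 263.57074] size px [87.2 26.9] at z33: [[0.3944, -0.0277], [0.6065, -0.0583]] mid [ 0.5004 -0.043 ] len 0.2144
axis pt [ 0.494  -0.0438  0.0298] dir [ 0.989 -0.148 -0.009]
```

View pics/t10_scene.png

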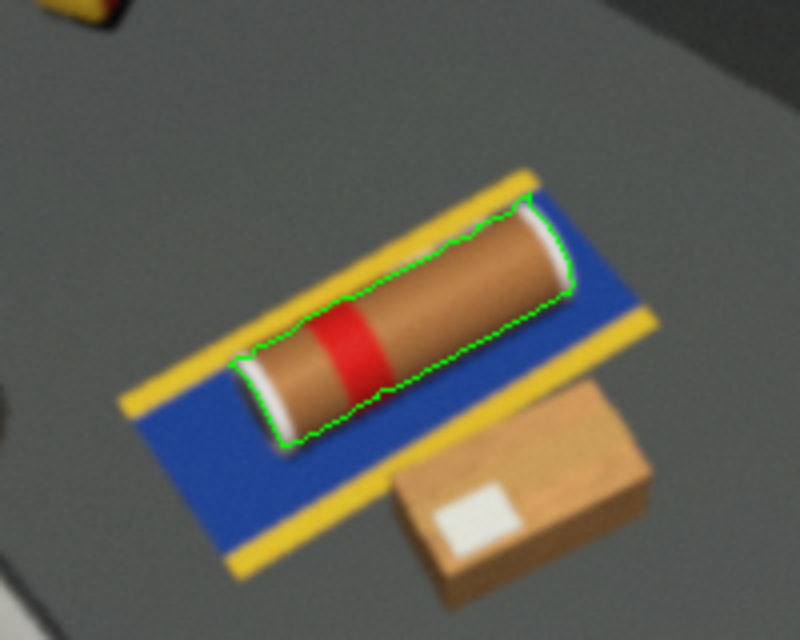

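View pics/topf.png

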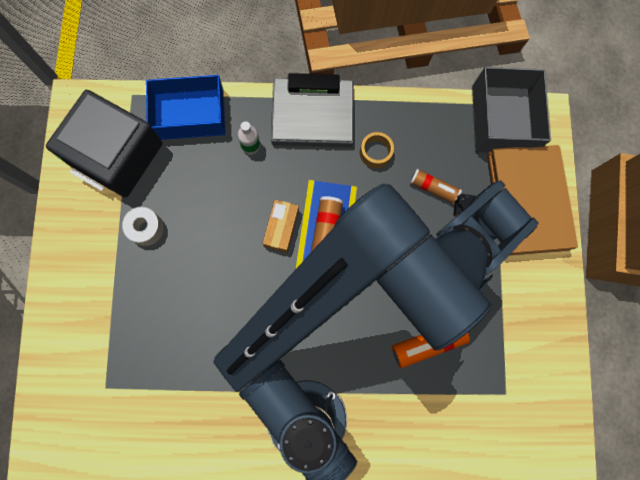

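```bash
python3 -m creep '[[[0,0,0],0,1],[[0,0,0],0,1],[[0,0,0],0,1],[[0,0,0],0,1],[[0,0,0],0,1]]'; python3 - <<'E'
from meas import *
tube(np.array([[.593,-.061,.033],[.395,-.03,.033]]))
c=robot.camera("scene");cv2.imwrite("pics/scf.png",c["pixels"][:,:,::-1])
E
```

```text
time: 15.55
position: [0.46, -0.3743, 0.182]
tool_rot: [0.706, -0.042, 0.042, -0.706]
ft_force: [0.1, -1.1, 0.1]
grip_width: 0.0868
top ends px [331.49057 196.74307] [322.132   251.72461] size px [55.8 22.2] at z33: [[0.6119, -0.0614], [0.4527, -0.0371]] mid [ 0.5323 -0.0493] len 0.1611
scene ends px [349.1415  221.25473] [272.8962  263.61322] size px [87.2 26.8] at z33: [[0.3944, -0.0275], [0.6066, -0.0582]] mid [ 0.5005 -0.0429] len 0.2144
axis pt [ 0.494  -0.0435  0.0302] dir [ 0.988 -0.151 -0.015]
```

View pics/scf.png

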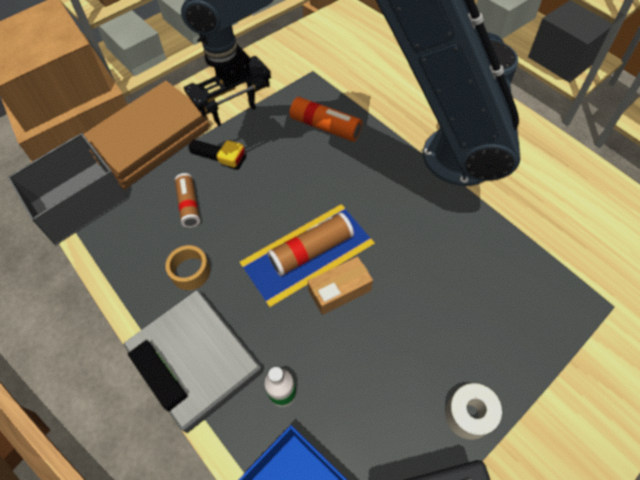

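The tube lies still in the middle of the blue field at about (313,244). The carton, scanner, rolls, bottle, small tube and orange tube stand where they were, and the arm is clear.

```bash
python3 - <<'E'
from rig import robot
print(robot.hand_in())
E
```

```text
the job is handed in; nothing more can be done
None
```

The brown tube now lies still on the blue field between the two yellow lines, and I have handed the job in at about 16 s. I rolled it about 174 mm in seven draws. Both fingertips rested on its top, spread along its axis, with a press of 5–17 N at the readings taken.

**Final position:** the two views together put the tube's axis about 0–1 mm from the bay's centre line, against roughly 22 mm of margin each way. It sits askew by about 1–2°.

**Stillness and surroundings:** pictures about 0.5 s apart agreed within 0.3 mm. The carton, tape roll, scanner, bottle, label roll and the other two tubes look unmoved by eye in the first and last pictures. I did not measure them.

**Checks that were weaker or disagreed:**
- The arm hid the tube from the top camera during the strokes, so only the scene camera guided those.
- In the final top view the tube was still partly covered, so its measured length came out short (161 mm) and its along-axis position there is unreliable.
- The axis height came out at 30 mm from the final views (34 mm at the start), against the 33 mm expected. I put that down to calibration and the covered part.

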